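# Slide a disc into a bench dryer and start the marked program

## Task

Slide the loose wooden disc flat along the table, without lifting it, until it sits fully against both fences of the V-stop in front of the bench dryer. Then turn the dryer's selector until its pointer has clicked into the position marked by the tall pin, and last press the start button fully down and let it go. Do not shift or knock over the paint jars, the thinner bottle or the small mug that stand round the dryer.

Things in the scene. Friction and masses are not known exactly. Their poses are not given: they have to be found in the camera images.
- disc: The loose turned wooden disc, 88 mm in diameter, 9 mm thick, 50 g, lying flat on the table in front of the dryer, nearer the robot than the V-stop. Origin: centre of its underside. Too wide to be gripped across. (A second, fixed disc far to the right is a bystander.)
- dryer: Fixed bench dryer: low grey case, aluminium top, 120 (x) by 230 (y) by 50 mm high. Origin: centre of underside; x away from the robot, y to its left, turned a little. In front of its -x face, with air slots, two steel fences on the table, 52 mm long, 10 thick, 14 high, each at 50 degrees to x, make a V-stop open to -x; outer ends 109 mm apart over all, 17 mm farther in (+x) than point home.
- home (a point): Where the centre of the disc's underside lies when the disc touches both fences (on the table, 116 mm in front of the dryer's origin along its -x). A disc pushed straight towards it from where it starts meets no fence before it is home.
- selector (a joint): Selector angle about the vertical: 0 = pointer along the dryer's +x, positive = counter-clockwise from above (towards its +y). Detents at -1.1, -0.55, 0, 0.55 and 1.1 rad, end stops at +-1.25. Starts in the 0 detent (flat dash). Crossing to the next takes 3 to 7 N at 40 mm radius; past half-way the pointer jumps into the next detent by itself and stays.
- selector_axis (a point): Selector's axis at the height of the dryer's top (50 mm above the table). The selector is a black knob 38 mm wide at its foot, 28 at its top, 83 mm above the table, with one pointer arm 12 mm wide, reaching to 48 mm from the axis, between 59 and 83 mm above the table, a thin white line on top. Push it sideways near its end, or grip across it.
- pointer_tip (a point): Point on the pointer's centre line 62 mm from the selector's axis, beyond the arm's end, on the circle of the marks; it turns with the selector.
- mark_tall: The tall pin: a steel pin 7 mm in diameter that stands 12 mm out of the dryer's top, 62 mm from the selector's axis. It marks the wanted detent: it stands at -1.1, -0.55, 0.55 or 1.1 rad. Origin: centre of its foot.
- mark_low1: A low steel stud, 8 mm in diameter, 3 mm high, at one of the three other detents; the middle one has only an engraved dash.
- mark_low2: A like low stud, at another.
- mark_low3: A like low stud, at the last.
- start (a joint): Travel of the start button: 0 = up, 0.006 m = fully down; the spring takes 5 N at full travel and lifts it again.
- start_top (a point): Centre of the top of the round grey start button (28 mm in diameter) in its black housing, on the dryer's top at the right; it is pressed straight down.
- jar_white: Bystander: paint jar, white with a black cap, 39 mm wide, 74 mm tall, at the left end of the dryer. Origin: centre of its underside.
- jar_teal: Bystander: paint jar, teal with a black cap, 39 mm wide, 74 mm tall, to the right of the V-stop. Origin: centre of its underside.
- thinner: Bystander: thinner bottle with a black cap, 49 mm wide, 110 mm tall, at the right end of the dryer. Origin: centre of its underside.
- small_mug: Bystander: small dark mug, 66 by 92 mm, 62 mm tall, to the left of the V-stop. Origin: underside, at its middle.
Mind the look-alikes: they are no part of the job. Leave any black or red look-alike of the disc alone.

How it is judged (in metres and radians):
On the way, in this order (a step that is already met when the one before it is completed fails the run):
1. the disc lies flat against both fences of the V-stop (horizontal distance between disc and home below 0.008 m and height (world z) of disc below 0.004 m and angle between disc's own z axis and vertical below 0.08 rad), for 0.2 s.
2. with the disc home, the selector's pointer stands in the detent at the tall pin (all of step 1 and horizontal distance between pointer_tip and mark_tall below 0.012 m), for 0.3 s.
3. with disc and selector so, the start button is pressed down (all of step 2 and value of joint start above 0.0045 m), for 0.1 s.
At the end, for the whole second after the job is handed in: The disc lies flat on the table within 8 mm of its home against both fences, at rest; the pointer stands at the tall pin (pointer_tip within 12 mm of it, seen from above), at rest; the start button has been pressed at least 4.5 mm down after that and is up again (all of step 2 and value of joint start below 0.0015 m and velocity of joint selector between -0.05 and 0.05 rad/s and linear speed of disc below 0.01 m/s); the robot touches nothing.
It fails at once if the disc is lifted off the table (25 mm) or tipped (0.4 rad) (height (world z) of disc above 0.025 m or angle between disc's own z axis and vertical above 0.4 rad).
It fails at once if a jar, the thinner bottle or the mug is shifted by more than 30 mm or tipped (0.5 rad) (distance of any of jar_white, jar_teal, thinner, small_mug from where it was at the start of the episode above 0.03 m or angle between any of jar_white, jar_teal, thinner, small_mug's own z axis and vertical above 0.5 rad).
It also fails if it takes over 64 s, if anything falls off the work surface, if the arm or the gripper's body presses on something with over 40 N, if the wrist force passes 120 N, or if a joint passes its speed limit or range.

## Robot

A 6-joint arm with a two-finger parallel gripper is mounted at the origin on a cart in front of the work surface, level with it; the furniture and walls round the work are solid. World frame = base frame: x ahead of the robot, y to its left, z up, the work surface at z = 0. Lengths are in mm, angles in degrees, forces in N, time in s.
With the tool pointing down it reaches from about 350 to 850 mm from the base axis. Payload 8.1 kg.
Tool frame: the origin (TCP) lies between the finger pads; the fingertips stand 22 mm ahead of it and the grasp point (between the pads) lies 3 mm ahead of it; z points along the fingers, y is the line along which they close (so a half turn about z gives the same grasp; the last joint's range is limited). The gripper opens to 85 mm and grips with 20 to 120 N. Pads are 22 mm wide; open, the fingers measure 114 mm over their backs; the gripper's body (76 mm by 85 mm) begins 54 mm behind the grasp point. The pads swing forward as they close: fully open they stand 13 mm farther back than shut.
Start: joints at [-78.117, 7.471, 85.268, -0, 87.261, -4.893], TCP at [173.201, -574.462, 253.292] pointing down, gripper open.
Joint ranges: [-169.43, 169.43], [-51.17, 129.36], [1.28, 143.12], [-76.62, 256.62], [0, 156.53], [-152.29, 152.29]. Speed limits (degrees/s): [136.94, 136.94, 159.86, 180, 180, 180].

## Interface

Orientations are given as [roll, pitch, yaw] about the fixed x, y, z axes, in that order (R = Rz(yaw) Ry(pitch) Rx(roll)).
In Python, from bench import r, vision gives the robot as it stands.
- The arm moves only by the tool step_arm, never from a script. Its argument "targets" is a list that holds one entry, the list of rows, each a list of 6 numbers: the shift along the world's x, y, z in mm, then the turn, a rotation vector about the world's x, y, z in rad. In form: [[[x, y, z, rx, ry, rz], ...]]. A call has 1 to 12 rows; each row is the pose to reach, as a shift and turn from the pose commanded when the call began; what a row does not reach only later rows make up. A row lasts 1/12 s, in which the tool goes at most 41.7 mm and 7.16 degrees, less where a joint would pass 70% of its speed; a pose out of reach is approached as far as the arm can. A call with a gripper value outside its range is refused whole. "fingers" is the gripper's target within -1 to 1 (shut at 1, half-way at 0, fully open at -1), set as the call begins (left out, the last holds). The fingers move at their own pace and stop on an object; "newtons" is the grip in N (left out, the last holds). Time passes only in rows, so rows that repeat a pose let the fingers close. It gives the time, the measured TCP pose, the force, the opening and the grip force at its end, in the units of the state.
- r.sense(): the state, without advancing time (a new reading comes with each control period).
- vision.snapshot(name): name is "side" or "top"; returns a dict with "img" (400x640x3 uint8, blue, green, red), "mtx" (3x3 intrinsics, pixels), "eye" and "attitude" of the camera in the world. Camera axes: x right, y up, looking along -z (the intrinsics and any distortion apply to the point x, -y, -z); pixel columns grow to the right and rows downward; lengths in mm; the calibration is good to about 2 mm. A picture is of the moment at which its call begins. There is no depth.
- r.hand_in(): hands the job in; it is judged then, once.
The state is a dict: "time": time; "joint_pos": joint angles; "qd": joint speeds; "joint_efforts": joint torques, N m; "tool_pos": TCP position; "tcp_rot": TCP orientation; "ft_force": force on the tool from outside, world axes, zero at the start; "wrist_torque": the same for the moment, N m; "finger_gap": finger opening in mm; "grip_force": force on a finger pad.
Only numpy, scipy, OpenCV 4.12 (cv2) and the standard library are available. Lean on these libraries where they do the work, as an engineer would, in place of code of your own. Each camera call takes 0.05 s, during which the arm holds its last target. There are 200 camera calls.

## Working session

There is one attempt and no reset: what is moved stays moved. The work goes in short steps, Python scripts to look and compute and a tool call to move; the robot and the scene stay as the last step left them, time stands still between calls to the robot, and variables do not carry over. Pictures are saved under pics/ and viewed, at most 10 in all, crops included, and the job is handed in when it is done.

Besides the shell and the picture viewer there is one more tool, called after "Emit:" by a JSON object that holds its "fn" and its "kwargs", one argument or row to a line. step_arm: Moves the arm, as the interface text tells. Its arguments: {"type":"object","properties":{"targets":{"type":"array"},"fingers":{"type":"number"},"newtons":{"type":"number"}},"required":["targets"]}

```bash
mkdir -p pics; cat > h.py <<'E'
import numpy as np,cv2
from bench import r,vision
def snap(n,f):
    s=vision.snapshot(n); cv2.imwrite(f,s["img"]); np.savez(f+".npz",**{k:np.array(v) for k,v in s.items()}); return s
E
python3 - <<'E'
from h import *
for n in("top","side"):
    s=snap(n,f"pics/{n}0.png"); print({k:v for k,v in s.items() if k!="img"})
print(r.sense())
E
```

```text
{'mtx': array([[439.30096392,   0.        , 316.90336485],
       [  0.        , 439.30096392, 202.57089833],
       [  0.        ,   0.        ,   1.        ]]), 'eye': array([534.56809817,  71.37043365, 989.94059155]), 'attitude': array([  6.05760998,   0.51837986, -90.25314683])}
{'mtx': array([[386.6437802 ,   0.        , 316.81981626],
       [  0.        , 386.6437802 , 202.44231441],
       [  0.        ,   0.        ,   1.        ]]), 'eye': array([684.94107978, 775.77047595, 564.1082833 ]), 'attitude': array([ 5.63866782e+01, -3.51800900e-02,  1.76480994e+02])}
{'time': 0.1, 'joint_pos': array([-7.81181974e+01,  7.51286468e+00,  8.53222236e+01, -2.84799127e-04,
        8.72598169e+01, -4.89470551e+00]), 'qd': array([-0.01553945, -0.02320571, -0.21649785, -0.05627021, -0.03323901,
        0.10188678]), 'joint_efforts': array([ 1.82728185e-03, -5.70948780e+01, -5.01944017e+01, -9.31092131e-05,
        7.90187682e-03,  4.81071208e-05]), 'tool_pos': array([ 173.0953473 , -574.02706774,  252.33537954]), 'tcp_rot': array([-1.79905417e+02, -7.81435818e-03,  1.67765155e+01]), 'ft_force': array([-0.01657253,  0.00251276, -0.7734929 ]), 'wrist_torque': array([ 0.00558872,  0.01968947, -0.05219352]), 'grip_force': 0.0, 'finger_gap': 84.81008576418307}
```

View pics/top0.png

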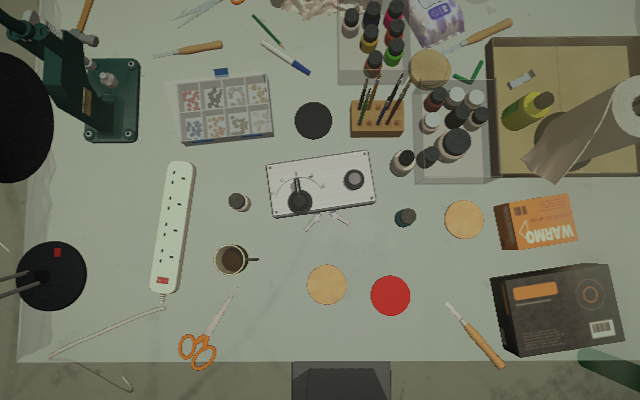

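View pics/side0.png

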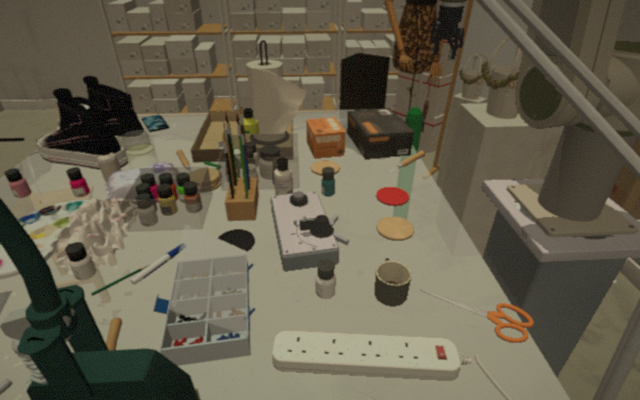

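The top view shows the loose tan disc at (326,285). Look-alikes are the fixed tan disc at (464,219), the red one at (390,295) and the black one at (313,120). I choose (326,285), which lies in front of the V-stop and nearer the robot. Next is a close crop of it with the dryer.

```bash
cat >> h.py <<'E'
from scipy.spatial.transform import Rotation as Ro
def ray(s,u,v,z):
    K=s["mtx"];d=np.array([(u-K[0,2])/K[0,0],-(v-K[1,2])/K[1,1],-1.])
    d=Ro.from_euler("xyz",s["attitude"],degrees=True).apply(d);e=np.array(s["eye"])
    return e+d*(z-e[2])/d[2]
def pix(s,p):
    c=Ro.from_euler("xyz",s["attitude"],degrees=True).inv().apply(np.array(p,float)-s["eye"]);K=s["mtx"]
    return np.array([K[0,2]-K[0,0]*c[0]/c[2],K[1,2]+K[1,1]*c[1]/c[2]])
E
python3 - <<'E'
from h import *
s=np.load("pics/top0.png.npz");im=s["img"]
c=im[140:312,250:400];c=c[:]
cv2.imwrite("pics/c1.png",cv2.resize(im[140:310,256:400],None,fx=3.5,fy=3.5,interpolation=cv2.INTER_CUBIC))
cv2.imwrite("pics/c2.png",cv2.resize(im[145:235,262:382],None,fx=6.5,fy=6.5,interpolation=cv2.INTER_CUBIC))
hsv=cv2.cvtColor(im,cv2.COLOR_BGR2HSV)
print(hsv[285,326],hsv[160,320])
m=cv2.inRange(hsv,(8,60,80),(25,255,255))
for k in cv2.findContours(m,0,2)[0]:
    if cv2.contourArea(k)>800:
        (u,v),(a,b),_=cv2.fitEllipse(k);print(u,v,a,b,ray(s,u,v,9))
# aluminium top
m=cv2.inRange(hsv,(0,0,130),(180,25,255));k=[k for k in cv2.findContours(m,0,2)[0] if cv2.pointPolygonTest(k,(330.,160.),False)>=0]
for q in k:
    rc=cv2.minAreaRect(q);print(rc); bp=cv2.boxPoints(rc);P=np.array([ray(s,*p,50) for p in bp]);print(P,P.mean(0))
E
```

```text
[ 20 108 172] [ 23  19 173]
196.9005889892578 350.88653564453125 31.21916961669922 40.152671813964844 [315.9957733  342.00628945   9.        ]
326.1907653808594 284.1816711425781 38.56218719482422 39.32002639770508 [457.90454566  60.13483518   9.        ]
463.5443115234375 219.27786254882812 37.64875793457031 38.90713882446289 [ 599.48791473 -247.04006963    9.        ]
538.1242065429688 221.0175323486328 57.17121887207031 82.29094696044922 [ 594.77828891 -412.36656701    9.        ]
375.5562438964844 113.43762969970703 35.516971588134766 47.96194076538086 [843.4384905  -55.56737966   9.        ]
429.133056640625 68.12653350830078 36.7098274230957 42.16959762573242 [ 950.34919054 -181.46157807    9.        ]
557.4370727539062 98.6717300415039 148.6180877685547 161.71591186523438 [ 875.18337923 -472.51576748    9.        ]
((353.3353576660156, 227.87283325195312), (199.69752502441406, 257.3153991699219), 56.853004455566406)
[[ 609.74661767  350.3457495    50.        ]
 [ 920.03322116 -120.34171974   50.        ]
 [ 549.76966624 -342.20179091   50.        ]
 [ 262.65434034  115.51760496   50.        ]] [585.55096135   0.82996095  50.        ]
```

View pics/c1.png

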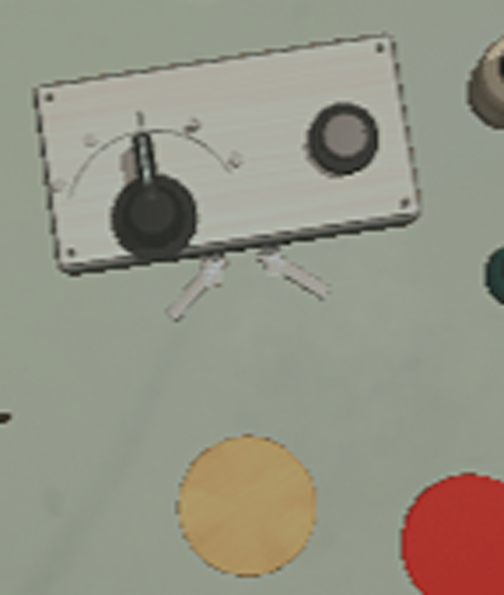

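View pics/c2.png

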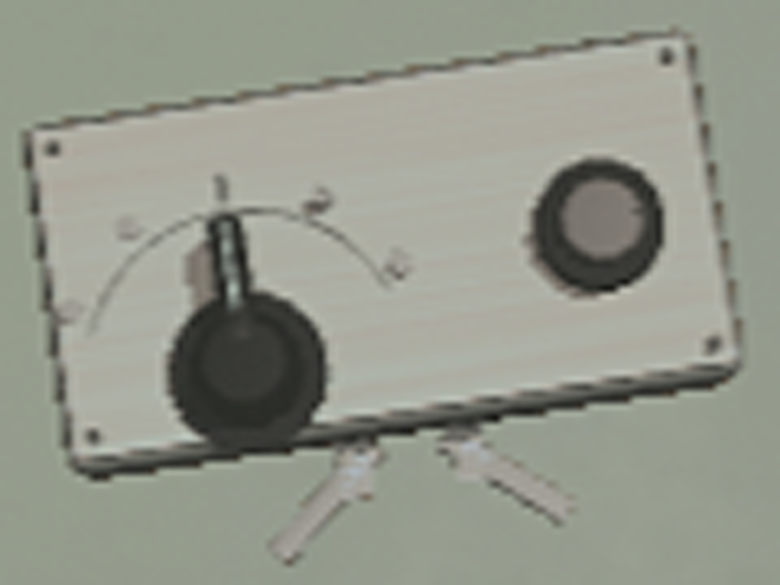

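The crop shows the tan disc clear of the V-stop. In full-image pixels, the pointer is at dash (296,174). The studs are at (272,193) and (282,180) on the left, (323,184) on the right and (311,176) inner right. The last looks taller and darker, so I'll check it geometrically and in the side view.

```bash
cat > g.py <<'E'
from h import *
s=np.load("pics/top0.png.npz");t=np.load("pics/side0.png.npz")
f=lambda u,v:(262+(u+.5)/6.5-.5,145+(v+.5)/6.5-.5)
C=np.array([ray(s,*f(*p),50) for p in[(28,130),(688,35),(740,360),(75,465)]])
O=C.mean(0);
ya=np.r_[(C[0]+C[3]-C[1]-C[2])[:2]];ya/=np.linalg.norm(ya);xa=np.array([ya[1],-ya[0]])
E
python3 - <<'E'
from g import *
print("corners",C.round(1).tolist(),O,"len",np.linalg.norm(C[0]-C[1]),np.linalg.norm(C[0]-C[3]),"yaw",np.degrees(np.arctan2(xa[1],xa[0])))
M={n:ray(s,*f(*p),z) for n,p,z in[("L2",(68,312),52),("L1",(128,228),52),("dash",(220,188),50),("R1",(318,203),52),("R2",(398,265),52)]}
K=ray(s,*f(243,366),83);B=ray(s,*f(602,218),62)
print("knob",K,"btn",B,"home",O[:2]-116*xa)
for n,p in M.items():
    d=p[:2]-K[:2];print(n,p.round(1),np.hypot(*d).round(1),np.arctan2(xa[0]*d[1]-xa[1]*d[0],xa@d).round(3))
print("K,B in dryer",[( (q[:2]-O[:2])@xa,(q[:2]-O[:2])@ya) for q in(K,B)])
for n,p in M.items():
    print(n,"side base",pix(t,[p[0],p[1],50]),"top12",pix(t,[p[0],p[1],62]))
for n,p in[("knob",K),("btn",B)]:print(n,pix(t,p))
im=t["img"];cv2.imwrite("pics/c3.png",cv2.resize(im[180:280,260:360],None,fx=6,fy=6,interpolation=cv2.INTER_CUBIC))
E
```

```text
corners [[718.0, 190.0, 50.0], [748.9, -31.1, 50.0], [639.3, -46.4, 50.0], [605.6, 173.6, 50.0]] [677.97572652  71.51040444  50.        ] len 223.20249525205503 113.58360403898281 yaw 8.336348460292339
knob [634.57665154 116.41585362  83.        ] btn [ 6.85164652e+02 -5.23454136e-01  6.20000000e+01] home [563.20138133  54.69226886]
L2 [656.3 176.   52. ] 63.4 1.075
L1 [684.4 156.2  52. ] 63.7 0.529
dash [698.  125.7  50. ] 64.1 0.0
R1 [692.4  93.   52. ] 62.4 -0.53
R2 [671.4  66.5  52. ] 62.0 -1.08
K,B in dryer [(np.float64(-36.42995242722025), np.float64(50.72314700741735)), (np.float64(-3.3307841637481532), np.float64(-72.3150282430574))]
L2 side base [312.60238995 249.62993175] top12 [312.57004001 245.06624463]
L1 side base [298.56283601 243.91211062] top12 [298.41348517 239.38686444]
dash side base [291.84909365 234.98890056] top12 [291.64969252 230.52745354]
R1 side base [294.27795894 225.64559038] top12 [294.10413582 221.25580671]
R2 side base [303.40566502 218.25663518] top12 [303.30630623 213.92705121]
knob [321.3172463  218.83422061]
btn [296.6417086  197.91943336]
```

View pics/c3.png

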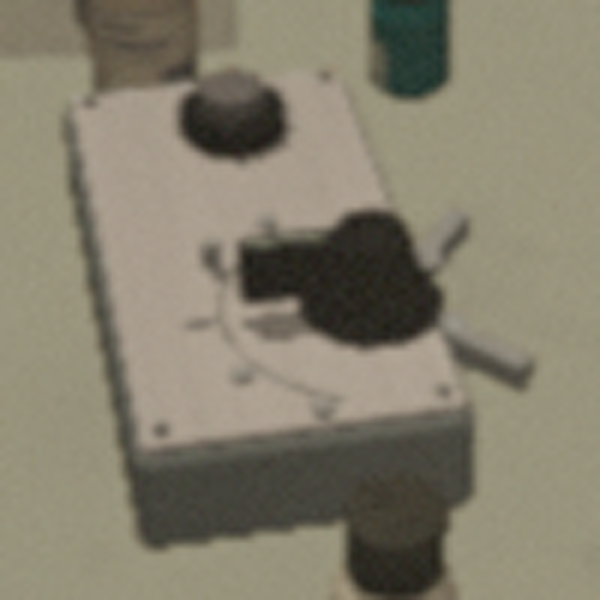

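The side crop shows the mark at crop (212,255) standing tall and dark, with the other three lying flat. The tall pin is therefore R1, at -0.55 rad, and the knob, button and marks fit the dimensions given. I'll move behind the disc with a part-open gripper used as a two-point cradle.

Emit:
{"fn": "step_arm", "kwargs": {
  "targets": [
    [[150,300,0,0,0,-0.15],[150,300,0,0,0,-0.293],[150,300,0,0,0,-0.293],[150,300,0,0,0,-0.293],[150,300,0,0,0,-0.293],[150,300,0,0,0,-0.293],[150,300,0,0,0,-0.293],[150,300,0,0,0,-0.293],[212,632,0,0,0,-0.293],[212,632,0,0,0,-0.293],[212,632,0,0,0,-0.293],[212,632,0,0,0,-0.293]]
  ],
  "fingers": -0.18
}}

```text
time: 1.1
tool_pos: [352.8, -110.6, 253.0]
tcp_rot: [-180.0, 0.0, -0.0]
ft_force: [0.2, 0.0, -0.9]
finger_gap: 50.4
grip_force: 0.0
```

```bash
python3 - <<'E'
from g import *
a=ray(s,*f(285,552),14)[:2];b=ray(s,*f(565,515),14)[:2]
print(a,b,np.hypot(*(a-b)),"home est",(a+b)/2-15*xa, r.sense()["joint_pos"])
E
```

```text
[578.19131421 105.49791657] [590.36301539   9.76506552] 96.50351848346729 home est [569.43565465  55.45673213] [-2.53730917e+01 -3.08528231e+01  1.18534475e+02  2.51912618e-03
  9.23200668e+01  6.46675788e+01]
```

Emit:
{"fn": "step_arm", "kwargs": {
  "targets": [
    [[30,170,0,0,0,0],[30,170,0,0,0,0],[30,170,0,0,0,0],[30,170,0,0,0,0],[30,170,0,0,0,0],[30,170,-200,0,0,0],[30,170,-200,0,0,0],[30,170,-200,0,0,0],[30,170,-200,0,0,0],[30,170,-200,0,0,0],[30,170,-200,0,0,0],[30,170,-200,0,0,0]]
  ]
}}

```text
time: 2.1
tool_pos: [380.9, 57.3, 51.8]
tcp_rot: [180.0, 0.3, -0.0]
ft_force: [0.9, -0.4, 0.7]
finger_gap: 50.2
grip_force: 0.0
```

Emit:
{"fn": "step_arm", "kwargs": {
  "targets": [
    [[0,3,-20,0,0,0],[0,3,-25,0,0,0],[0,3,-28,0,0,0],[0,3,-28,0,0,0]]
  ]
}}

```text
time: 2.43
tool_pos: [384.1, 60.4, 26.6]
tcp_rot: [180.0, -0.1, -0.0]
ft_force: [-0.0, 0.1, -0.4]
finger_gap: 50.5
grip_force: 0.0
```

```bash
python3 - <<'E'
from h import *
print(r.sense()["tool_pos"],r.sense()["ft_force"])
a=snap("side","pics/s1.png")["img"][150:310,340:480];cv2.imwrite("pics/s1c.png",cv2.resize(a,None,fx=5,fy=3.7,interpolation=cv2.INTER_CUBIC)[:600,:700])
E
```

```text
[384.05756522  60.38608191  26.59489426] [-0.00513257  0.10972297 -0.43584879]
```

View pics/s1c.png

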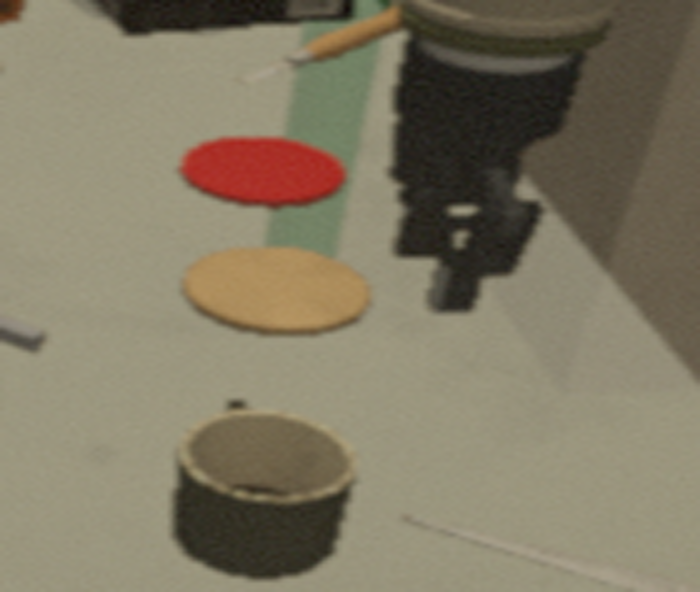

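The fingers hang free at crop (455,310), behind the disc at (275,290), with nothing in the way. I'll lower a little more and watch the force.

Emit:
{"fn": "step_arm", "kwargs": {
  "targets": [
    [[0,0,-3,0,0,0],[0,0,-5,0,0,0],[0,0,-6,0,0,0],[0,0,-6,0,0,0]]
  ]
}}

```text
time: 2.82
tool_pos: [383.1, 60.4, 19.3]
tcp_rot: [180.0, 0.0, -0.0]
ft_force: [1.2, -1.0, 0.3]
finger_gap: 50.4
grip_force: 0.0
```

Emit:
{"fn": "step_arm", "kwargs": {
  "targets": [
    [[10,0,0,0,0,0],[20,0,0,0,0,0],[27,0,0,0,0,0],[35,0,0,0,0,0],[44,-1,0,0,0,0],[54,-1,0,0,0,0],[64,-2,0,0,0,0],[74,-2,0,0,0,0],[84,-3,0,0,0,0],[94,-3,0,0,0,0],[102,-4,0,0,0,0],[108,-4,0,0,0,0]]
  ]
}}

```text
time: 3.82
tool_pos: [492.0, 56.3, 19.2]
tcp_rot: [180.0, 0.0, -0.0]
ft_force: [-0.6, -0.7, -0.4]
finger_gap: 50.6
grip_force: 0.1
```

```bash
cat > disc.py <<'E'
from h import *
def disc(n):
    s=snap("top",f"pics/{n}.png");hsv=cv2.cvtColor(s["img"],cv2.COLOR_BGR2HSV);m=cv2.inRange(hsv,(8,60,80),(25,255,255));m[:,:270]=0;m[:,385:]=0;m[:190]=0
    k=max(cv2.findContours(m,0,2)[0],key=cv2.contourArea);h=cv2.convexHull(k)[:,0].astype(float)
    P=np.array([ray(s,*p,9)[:2] for p in h])
    from scipy.optimize import least_squares
    c=least_squares(lambda c:np.hypot(*(P-c).T)-44,P.mean(0),loss="soft_l1",f_scale=1.5).x
    print("disc",c,len(P),"spread",P.min(0),P.max(0));return s
E
python3 -c "
from disc import *
s=disc('t1');print(r.sense()['tool_pos'])"
```

```text
disc [522.64088992  64.75758599] 19 spread [215.020373   -62.38518834] [579.32946443 120.03111245]
[492.78446275  56.32007406  19.52242968]
```

Emit:
{"fn": "step_arm", "kwargs": {
  "targets": [
    [[4,0,0,0,0,0],[8,0,0,0,0,0],[12,-1,0,0,0,0],[15,-1,0,0,0,0],[18,-1,0,0,0,0],[20,-1,0,0,0,0],[20,-1,0,0,0,0]]
  ]
}}

```text
time: 4.45
tool_pos: [511.6, 55.5, 19.4]
tcp_rot: [-180.0, -0.0, -0.0]
ft_force: [0.2, -0.1, -0.5]
finger_gap: 50.3
grip_force: 0.0
```

```bash
python3 - <<'E'
from h import *
s=snap("top","pics/t2.png");im=s["img"];print(r.sense()["ft_force"])
cv2.imwrite("pics/t2c.png",cv2.resize(im[170:290,270:390],None,fx=5,fy=5,interpolation=cv2.INTER_CUBIC))
E
```

```text
[ 0.38026999 -0.09683308 -0.20751946]
```

View pics/t2c.png

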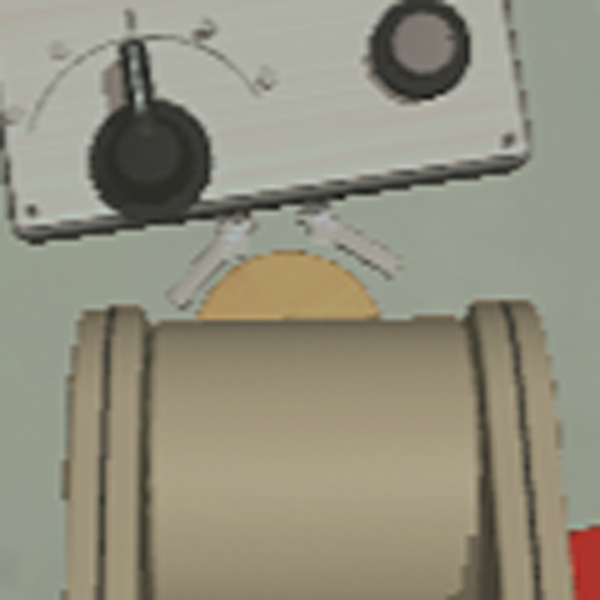

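The disc, its front at crop (290,252), is a few mm short of both fences and well centred. I'll push on slowly and watch the force.

Emit:
{"fn": "step_arm", "kwargs": {
  "targets": [
    [[2,0,0,0,0,0],[4,0,0,0,0,0],[5,0,0,0,0,0],[6,0,0,0,0,0],[6,0,0,0,0,0]]
  ]
}}

```text
time: 4.92
tool_pos: [517.3, 55.5, 19.3]
tcp_rot: [-180.0, -0.0, -0.0]
ft_force: [0.2, -0.2, 0.5]
finger_gap: 50.3
grip_force: 0.0
```

Emit:
{"fn": "step_arm", "kwargs": {
  "targets": [
    [[1,0,0,0,0,0],[2,0,0,0,0,0],[3,0,0,0,0,0],[3,0,0,0,0,0]]
  ]
}}

```text
time: 5.25
tool_pos: [518.7, 55.4, 19.0]
tcp_rot: [180.0, 0.2, -0.0]
ft_force: [-8.6, -1.7, 6.3]
finger_gap: 50.4
grip_force: 5.2
```

Emit:
{"fn": "step_arm", "kwargs": {
  "targets": [
    [[1,0,0,0,0,0],[1,0,0,0,0,0],[-5,0,0,0,0,0],[-15,0,0,0,0,0],[-40,0,0,0,0,0],[-60,0,0,0,0,0],[-80,0,20,0,0,0],[-110,0,60,0,0,0],[-130,0,100,0,0,0],[-130,0,140,0,0,0],[-130,0,180,0,0,0],[-130,0,180,0,0,0]]
  ],
  "fingers": 1
}}

```text
time: 6.25
tool_pos: [393.5, 55.6, 207.5]
tcp_rot: [-180.0, -0.7, -0.0]
ft_force: [1.1, -0.3, 1.7]
finger_gap: 0.1
grip_force: 0.0
```

```bash
python3 - <<'E'
from h import *
s=snap("top","pics/t3.png");im=s["img"];S=r.sense();print(S["tool_pos"],S["tcp_rot"],S["finger_gap"],S["joint_pos"])
cv2.imwrite("pics/t3c.png",cv2.resize(im[170:290,270:390],None,fx=5,fy=5,interpolation=cv2.INTER_CUBIC))
hsv=cv2.cvtColor(im,cv2.COLOR_BGR2HSV);m=cv2.inRange(hsv,(12,75,90),(25,255,255))
for k in cv2.findContours(m,0,2)[0]:
    (u,v),rr=cv2.minEnclosingCircle(k)
    if 280<u<370 and 200<v<300 and rr>5: print(u,v,rr,ray(s,u,v,9))
E
```

```text
[393.52650878  55.56463374 206.03044498] [-1.79988018e+02 -6.71934378e-01 -4.58682063e-03] 0.0905877720515216 [ 6.31050893e-01 -2.51829533e+01  1.19523969e+02  4.54411429e-03
  8.49869581e+01  9.06351969e+01]
328.255615234375 236.0562744140625 19.65937042236328 [563.5813008   54.83426129   9.        ]
```

View pics/t3c.png

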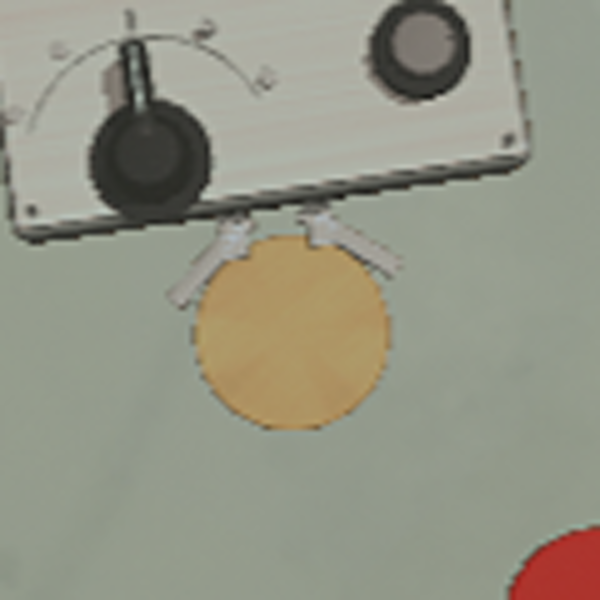

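The disc lies against both fences: centre (563.6, 54.8) against the computed home (563.2, 54.7). Next the shut fingers go to the left side of the pointer arm.

Emit:
{"fn": "step_arm", "kwargs": {
  "targets": [
    [[284,112,0,0,0,0],[284,112,0,0,0,0],[284,112,0,0,0,0],[284,112,0,0,0,0],[284,112,0,0,0,0],[284,112,0,0,0,0],[284,112,0,0,0,0],[284,112,0,0,0,0],[284,112,0,0,0,0],[284,112,-20,0,0,0],[284,112,-40,0,0,0],[284,112,-40,0,0,0]]
  ]
}}

```text
time: 7.3
tool_pos: [671.0, 166.7, 153.4]
tcp_rot: [179.9, 0.5, -0.0]
ft_force: [-0.6, -0.2, -1.4]
finger_gap: -0.1
grip_force: 0.0
```

Emit:
{"fn": "step_arm", "kwargs": {
  "targets": [
    [[4,0,-20,0,0,0],[4,0,-40,0,0,0],[4,0,-55,0,0,0],[4,0,-60,0,0,0],[4,0,-60,0,0,0],[4,0,-60,0,0,0]]
  ]
}}

```text
time: 7.8
tool_pos: [678.1, 167.4, 99.9]
tcp_rot: [-180.0, -0.0, -0.0]
ft_force: [1.0, -0.2, 0.3]
finger_gap: 0.2
grip_force: 0.0
```

Emit:
{"fn": "step_arm", "kwargs": {
  "targets": [
    [[-2,0,-9,0,0,0],[-2,-10,-9,0,0,0],[-2,-18,-9,0,0,0],[-2,-22,-9,0,0,0],[-2,-25,-9,0,0,0],[-2,-28,-9,0,0,0],[-2,-31,-9,0,0,0],[-2,-34,-9,0,0,0],[-2,-36,-9,0,0,0],[-2,-38,-9,0,0,0],[-2,-38,-9,0,0,0]]
  ]
}}

```text
time: 8.72
tool_pos: [676.3, 129.1, 90.6]
tcp_rot: [180.0, -0.0, -0.0]
ft_force: [0.1, -0.2, 0.4]
finger_gap: -0.1
grip_force: 0.0
```

Emit:
{"fn": "step_arm", "kwargs": {
  "targets": [
    [[0,10,0,0,0,0],[0,30,0,0,0,0],[0,35,20,0,0,0],[0,35,60,0,0,0],[-30,35,90,0,0,0],[-70,35,110,0,0,0],[-110,35,110,0,0,0],[-150,35,110,0,0,0],[-190,35,110,0,0,0],[-230,0,110,0,0,0],[-260,-30,110,0,0,0],[-260,-30,110,0,0,0]]
  ]
}}

```text
time: 9.72
tool_pos: [411.8, 97.9, 199.0]
tcp_rot: [179.9, 0.2, 0.0]
ft_force: [-0.8, 0.3, -0.6]
finger_gap: -0.0
grip_force: 0.0
```

```bash
python3 - <<'E'
from h import *
s=snap("top","pics/t4.png");im=s["img"];S=r.sense();print(S["tool_pos"],S["tcp_rot"])
cv2.imwrite("pics/t4c.png",cv2.resize(im[150:270,262:382],None,fx=5,fy=5,interpolation=cv2.INTER_CUBIC))
hsv=cv2.cvtColor(im,cv2.COLOR_BGR2HSV);m=cv2.inRange(hsv,(12,75,90),(25,255,255))
for k in cv2.findContours(m,0,2)[0]:
    (u,v),rr=cv2.minEnclosingCircle(k)
    if 280<u<370 and 200<v<300 and rr>5: print(u,v,rr,ray(s,u,v,9))
E
```

```text
[412.51997755  97.6296064  199.57575165] [ 1.79910277e+02  1.26517136e-01 -2.46471045e-02]
328.255615234375 236.0562744140625 19.65937042236328 [563.5813008   54.83426129   9.        ]
```

View pics/t4c.png

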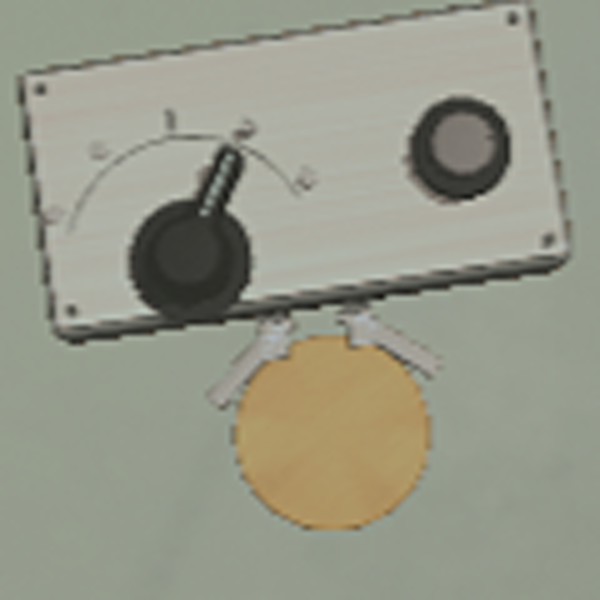

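The pointer is at the tall pin (its arm end at crop (232,150), the pin at (245,130)), and the disc hasn't moved. Now I need the button height from the two views.

```bash
python3 - <<'E'
from g import *
for z in(62,66,70,74,78,82):
    p=ray(s,*f(602,218),z);print(z,p.round(1),pix(t,p).round(1))
E
```

```text
62 [ 6.852e+02 -5.000e-01  6.200e+01] [296.6 197.9]
66 [ 6.845e+02 -2.000e-01  6.600e+01] [296.9 196.6]
70 [6.839e+02 1.000e-01 7.000e+01] [297.1 195.2]
74 [6.832e+02 4.000e-01 7.400e+01] [297.3 193.9]
78 [682.6   0.7  78. ] [297.6 192.5]
82 [681.9   1.   82. ] [297.8 191.1]
```

Emit:
{"fn": "step_arm", "kwargs": {
  "targets": [
    [[271,-98,0,0,0,0],[271,-98,0,0,0,0],[271,-98,0,0,0,0],[271,-98,0,0,0,0],[271,-98,0,0,0,0],[271,-98,0,0,0,0],[271,-98,0,0,0,0],[271,-98,-20,0,0,0],[271,-98,-40,0,0,0],[271,-98,-60,0,0,0],[271,-98,-80,0,0,0],[271,-98,-80,0,0,0]]
  ]
}}

```text
time: 10.77
tool_pos: [684.2, 2.4, 113.9]
tcp_rot: [-180.0, 0.5, -0.0]
ft_force: [-1.2, 0.7, -1.4]
finger_gap: -0.1
grip_force: 0.0
```

Emit:
{"fn": "step_arm", "kwargs": {
  "targets": [
    [[0,0,-8,0,0,0],[0,0,-12,0,0,0],[0,0,-16,0,0,0],[0,0,-18,0,0,0],[0,0,-18,0,0,0],[0,0,-18,0,0,0]]
  ]
}}

```text
time: 11.27
tool_pos: [687.5, 1.4, 103.1]
tcp_rot: [180.0, -0.1, -0.0]
ft_force: [-0.1, 0.3, -1.5]
finger_gap: 0.1
grip_force: 0.0
```

Correct x and y slightly, then descend in small steps.

Emit:
{"fn": "step_arm", "kwargs": {
  "targets": [
    [[-3,-1,-4,0,0,0],[-3,-1,-7,0,0,0],[-3,-1,-9,0,0,0],[-3,-1,-11,0,0,0],[-3,-1,-11,0,0,0],[-3,-1,-11,0,0,0]]
  ]
}}

```text
time: 11.77
tool_pos: [684.0, 0.3, 91.4]
tcp_rot: [180.0, 0.0, -0.0]
ft_force: [-2.4, -0.6, 2.6]
finger_gap: -0.2
grip_force: 1.4
```

Emit:
{"fn": "step_arm", "kwargs": {
  "targets": [
    [[0,0,-1,0,0,0],[0,0,-2,0,0,0],[0,0,-2,0,0,0],[0,0,-2,0,0,0]]
  ]
}}

```text
time: 12.1
tool_pos: [684.3, 0.4, 89.5]
tcp_rot: [180.0, -0.0, -0.0]
ft_force: [-2.0, -0.5, 5.3]
finger_gap: 0.0
grip_force: 2.0
```

Emit:
{"fn": "step_arm", "kwargs": {
  "targets": [
    [[0,0,-1,0,0,0],[0,0,-2,0,0,0],[0,0,-2,0,0,0],[0,0,-2,0,0,0]]
  ]
}}

```text
time: 12.43
tool_pos: [684.3, 0.4, 88.1]
tcp_rot: [180.0, -0.0, -0.0]
ft_force: [-5.2, -0.5, 8.7]
finger_gap: -0.1
grip_force: 4.2
```

Emit:
{"fn": "step_arm", "kwargs": {
  "targets": [
    [[0,0,-1,0,0,0],[0,0,-3,0,0,0],[0,0,-3,0,0,0],[0,0,-3,0,0,0]]
  ]
}}

```text
time: 12.77
tool_pos: [684.5, 0.4, 87.7]
tcp_rot: [180.0, -0.1, -0.0]
ft_force: [-14.6, -0.3, 25.6]
finger_gap: 0.3
grip_force: 12.5
```

The button has reached its hard stop, past the 5 N spring force. Release and retreat.

Emit:
{"fn": "step_arm", "kwargs": {
  "targets": [
    [[0,0,8,0,0,0],[0,0,30,0,0,0],[0,0,70,0,0,0],[0,0,110,0,0,0],[-40,0,120,0,0,0],[-80,0,120,0,0,0],[-120,0,120,0,0,0],[-160,0,120,0,0,0],[-200,0,120,0,0,0],[-240,0,120,0,0,0],[-270,0,120,0,0,0],[-270,0,120,0,0,0]]
  ]
}}

```text
time: 13.77
tool_pos: [409.3, 1.0, 202.7]
tcp_rot: [-180.0, 0.2, 0.0]
ft_force: [-0.1, -0.4, 0.1]
finger_gap: -0.3
grip_force: 0.0
```

Emit:
{"fn": "step_arm", "kwargs": {
  "targets": [
    [[0,0,0,0,0,0],[0,0,0,0,0,0],[0,0,0,0,0,0],[0,0,0,0,0,0]]
  ]
}}

```text
time: 14.1
tool_pos: [415.0, 0.4, 204.3]
tcp_rot: [-180.0, 0.0, -0.0]
ft_force: [-0.2, -1.2, 0.7]
finger_gap: 0.1
grip_force: 0.0
```

```bash
python3 - <<'E'
from h import *
s=snap("top","pics/t5.png");a=s["img"].astype(int);b=cv2.imread("pics/t4.png").astype(int)
d=np.abs(a-b).sum(2)
for n,(y,x) in{"dryer":(slice(145,222),slice(262,380)),"disc":(slice(215,257),slice(305,350)),"thinner":(slice(148,175),slice(388,415)),"teal":(slice(205,228),slice(393,418)),"white":(slice(190,212),slice(228,252))}.items():print(n,(d[y,x]>60).sum())
print(r.sense()["tool_pos"])
E
```

```text
dryer 0
disc 0
thinner 0
teal 3
white 0
[414.88211861   0.42825857 204.24777238]
```

Nothing has shifted since the last check and the button is up again, so I'm handing in.

```bash
python3 -c "
from bench import r
print(r.hand_in())"
```

```text
the job is handed in; nothing more can be done
None
```

I handed the job in at about 14 s, with no verdict returned: the disc is against both fences, the pointer is at the tall pin (-0.55 rad), the start button was pressed to its hard stop and is up again, and no jar or bottle moved in the last picture check (the mug was not checked, but the arm stayed well clear of it).

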